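Push the socket row home and bolt it in

TASK

Push the row of four banded sockets along the rail as one train, without breaking it up, until it is fully home against the red end stop; then push the yellow knob to slide the bolt fully shut behind the row. Only push, with the fingers closed: do not grip the knob or any socket, do not lift or tip a socket, and leave the other things on the bench alone.

Things in the scene. Friction and masses are not known exactly. Their poses are not given: they have to be found in the camera images.
- rail: Aluminium channel 340 mm long fixed to the bench. Origin on the bench under its middle; x along the channel towards the red end stop, y across, z up. Floor 4 mm above the bench, inside 34 mm wide, walls 4 mm thick with tops 16 mm above the bench, -x end open, fairly slippery. The stop's face is at x = 150 mm; the stop is 50 mm high
- stop_face (a point): point on the end stop's face that the row must meet, on the channel's centre line, 30 mm above the bench
- bracket (a point): top centre of the fixed bracket that the bolt slides through, on the rail's -y side at rail (18, -42) mm, 36 mm high; it is 34 mm along rail x and 12 mm along rail y
- bolt (a joint): Slide bolt (m): 0 drawn back, 0.050 fully shut (0 to 0.006 at the start). Slides along rail +y, stays where left, about 2 N to move. Its 10 mm rod lies 22 mm above the bench at rail x = 18 mm; its tip is at rail y = -36 mm at 0 and +14 mm when shut, then 7 mm behind a row that is fully home
- bolt_knob (a point): in the bolt's yellow upright knob, on its axis 45 mm above the bench. Knob 16 mm across, from 19 to 56 mm above the bench; at rail (18, -108) mm with the bolt at 0, (18, -58) mm when shut, just short of the bracket
- socket1: Dark steel socket with a red band, a loose upright cylinder 30 mm across and 52 mm tall, about 110 g, number 1 of the row counted from the end stop. Origin at the centre of its underside on the channel floor. The four start upright in the channel, touching one another; this one leads, nearest the stop
- socket2: Dark steel socket with a yellow band, a loose upright cylinder 30 mm across and 52 mm tall, about 110 g, number 2 of the row counted from the end stop. Origin at the centre of its underside on the channel floor. The four start upright in the channel, touching one another
- socket3: Dark steel socket with a green band, a loose upright cylinder 30 mm across and 52 mm tall, about 110 g, number 3 of the row counted from the end stop. Origin at the centre of its underside on the channel floor. The four start upright in the channel, touching one another
- socket4: Dark steel socket with a blue band, a loose upright cylinder 30 mm across and 52 mm tall, about 110 g, number 4 of the row counted from the end stop. Origin at the centre of its underside on the channel floor. The four start upright in the channel, touching one another; this one is at the back of the row
- spare_socket: a larger bright steel socket, 38 mm across and 60 mm tall, standing on the bench beside the rail; not part of the row (leave alone). Origin at its underside
- ratchet: a ratchet handle lying on the bench beside the rail, about 165 mm long and 22 mm high; origin under its middle, x along it (leave alone). Origin at its underside
- screwdriver: a screwdriver with an orange handle lying on the bench beside the rail, 170 mm long (leave alone). Origin at its underside
- hammer: a hammer lying on the bench to the robot's right, 280 mm long (leave alone). Origin at its underside
- can_red: a red spray can standing far left, 64 mm across, 190 mm tall (leave alone). Origin at its underside
- can_blue: a blue spray can standing far left, 60 mm across, 170 mm tall (leave alone). Origin at its underside
- jar: a jar with a yellow label standing far right, 70 mm across, 80 mm tall (leave alone). Origin at its underside
- tray: an open blue tray of nuts beyond the rail, 110 x 200 x 40 mm (leave alone). Origin at its underside
Not all that is in view belongs to the job. Leave any orange look-alike of the socket4 alone.

How it is judged:
By the outcome, as a careful person would: the job done as asked, in the order asked, and still so for the second after the job is handed in, with the robot touching nothing.
It also fails if it takes over 51 s, if anything falls off the work surface, if the arm or the gripper's body presses on something with over 40 N, if the wrist force passes 120 N, or if a joint passes its speed limit or range.

ROBOT

A 6-joint arm with a two-finger parallel gripper is mounted at the origin on the work surface. World frame = base frame: x ahead of the robot, y to its left, z up, the work surface at z = 0. Lengths are in mm, angles in rad, forces in N, time in s.
With the tool pointing down it reaches from about 400 to 925 mm from the base axis. Payload 12.5 kg.
Tool frame: the origin (TCP) lies at the very end of the fingers, on their centre line; the grasp point (between the pads) lies 19 mm behind it; z points along the fingers, y is the line along which they close (so a half turn about z gives the same grasp; the last joint's range is limited). The gripper opens to 95 mm and grips with 3 to 60 N. Pads are 20 mm wide; open, the fingers measure 119 mm over their backs; the gripper's body (75 mm by 180 mm) begins 59 mm behind the grasp point.
Start: joints at [-1.356, 0.491, 1.559, -0, 1.092, -0.106], TCP at [197.102, -593.125, 214.661] pointing down, gripper open.
Joint ranges: [-3.1, 3.1], [-0.84, 2.19], [0.05, 2.79], [-1.13, 4.28], [0.06, 2.93], [-2.69, 2.69]. Speed limits (rad/s): [2.22, 2.22, 2.79, 3.14, 3.14, 3.14].

INTERFACE

Orientations are given as [roll, pitch, yaw] about the fixed x, y, z axes, in that order (R = Rz(yaw) Ry(pitch) Rx(roll)).
In Python, from cell import state, imaging, env, spot_in, mark_of gives the robot as it stands. The module is installed in compiled form; this text tells all that it offers.
- The arm moves only by the tool step_arm, never from a script. Its argument "increments" is a list of rows, each an object with "slide": the shift along the tool's x, y, z in m, a list of three; "roll": the turn about the tool's z in rad. A call has 1 to 5 rows; each row is the pose to reach, as a shift and turn from the pose commanded when the call began, along the tool's axes at that moment; what a row does not reach only later rows make up. A row lasts 1/8 s, in which the tool goes at most 62.5 mm and 10.7 degrees, less where a joint would pass 70% of its speed; a pose out of reach is approached as far as the arm can. A call with a gripper value outside its range is refused whole. "fingers" is the opening, from 0 (shut) to 1 (fully open), set as the call begins (left out, the last holds). The fingers move at their own pace and stop on an object; the grip force is fixed at half the most. Time passes only in rows, so rows that repeat a pose let the fingers close. It gives the time, the measured TCP pose, the force, the opening and the grip force at its end, in the units of the state.
- state(): the state, without advancing time (a new reading comes with each control period).
- imaging.read_camera(name): name is "side" or "top" or "wrist"; returns a dict with "color" (420x560x3 uint8, red, green, blue), "z_map" (420x560 float32, mm along the optical axis (not along the pixel's ray), 0 where there is no reading), "intrinsics" (3x3 intrinsics, pixels), "distortion" ([k1, k2, p1, p2, k3] as OpenCV has them; the pictures are not rectified), "camera_from_world" (4x4, takes a point from world to camera coordinates). Camera axes: x right, y up, looking along -z (the intrinsics and any distortion apply to the point x, -y, -z); pixel columns grow to the right and rows downward; lengths in mm; the calibration is good to about 2 mm. A picture is of the moment at which its call begins.
- env.job_done(): hands the job in; it is judged then, once.
Trained networks look in the newest picture that a camera, given by its name, has taken for a name from the list of things; names that differ only in an ending like _2 or _b are one class to them, and where a whole thing is asked for, a point or a joint stands for the part that bears it (a point fixed in the world has none). Each returns a list of dicts, best first, with "confidence" (0 to 1); they miss things now and then, are a little off and sometimes report something else, mostly with a low value. They report only what shows in the picture. A call takes as long as a camera call. They do not tell look-alikes from the thing itself.
- spot_in(camera, target): "bbox" ([left, top, right, bottom] in pixels, round what is visible of it).
- mark_of(camera, target): "uv" ([column, row] in pixels: a listed point, or the origin of a listed thing).
The state is a dict: "t": time; "joints": joint angles; "qvel": joint speeds; "tau": joint torques, N m; "eef_pos": TCP position; "tcp_rot": TCP orientation; "ft_force": force on the tool from outside, world axes, zero at the start; "moment": the same for the moment, N m; "opening": opening from 0.0 (shut) to 1.0 (fully open); "grip_force": force on a finger pad.
Only numpy, scipy, OpenCV 4.12 (cv2) and the standard library are available. Lean on these libraries where they do the work, as an engineer would, in place of code of your own. Each camera call takes 0.05 s, during which the arm holds its last target. There are 200 camera calls.

## Working session

There is one attempt and no reset: what is moved stays moved. The work goes in short steps, Python scripts to look and compute and a tool call to move; the robot and the scene stay as the last step left them, time stands still between calls to the robot, and variables do not carry over. Pictures are saved under pics/ and viewed, at most 10 in all, crops included, and the job is handed in when it is done.

Besides the shell and the picture viewer there is one more tool, called after ">>>" as name(argument=value, ...) on one line, values as JSON. step_arm: Moves the arm, as the interface text tells. Its arguments: {"type":"object","properties":{"increments":{"type":"array"},"fingers":{"type":"number"}},"required":["increments"]}

```bash
mkdir -p pics; cat > h.py <<'E'
import numpy as np, cv2
from cell import state, imaging, env, spot_in, mark_of
def cam(n): return imaging.read_camera(n)
def ray(c,uv):
    p=cv2.undistortPoints(np.array([[uv]],float),c['intrinsics'],np.array(c['distortion'],float))[0,0]
    T=np.array(c['camera_from_world']);R=T[:3,:3]
    return -R.T@T[:3,3], R.T@np.array([p[0],-p[1],-1.])
def at_z(c,uv,z):
    o,d=ray(c,uv);return o+d*(z-o[2])/d[2]
def at_depth(c,uv):
    o,d=ray(c,uv);return o+d*float(c['z_map'][int(round(uv[1])),int(round(uv[0]))])
def save(c,n): cv2.imwrite('pics/'+n,c['color'][:,:,::-1])
E
python3 - <<'E'
from h import *
np.set_printoptions(precision=1,suppress=True)
print(state())
Z=dict(rail=0,stop_face=30,bracket=36,bolt_knob=45,socket1=4,socket2=4,socket3=4,socket4=4)
ims=[]
for n in ['top','side']:
    c=cam(n);save(c,n+'0.png');ims.append(c['color'])
    for t,z in Z.items():
        for r in mark_of(n,t)[:2]: print(n,t,np.array(r['uv']),round(r['confidence'],2),at_z(c,r['uv'],z))
E
```

```text
{'t': 0.0, 'joints': array([-1.4,  0.5,  1.6, -0. ,  1.1, -0.1]), 'qvel': array([-0., -0., -0., -0., -0., -0.]), 'tau': array([  0. , -61.3, -25.8,   0.1,   0. ,  -0. ]), 'eef_pos': array([ 197.1, -592.9,  214.1]), 'tcp_rot': array([-3.1, -0. ,  0.3]), 'ft_force': array([ 0.5, -0.4,  0.2]), 'moment': array([-0., -0., -0.]), 'grip_force': 0.0, 'opening': 0.9990801877868758}
top rail [270.6 246.3] 0.97 [472.  44.   0.]
top rail [422.4 252.9] 0.25 [ 461.3 -412.3    0. ]
top stop_face [224.1 236.3] 0.7 [498.2 179.8  30. ]
top bracket [266.9 230.4] 0.67 [518.3  54.4  36. ]
top bolt_knob [268.9 210.2] 0.51 [576.7  49.6  45. ]
top socket1 [285.  241.9] 0.66 [486.1   1.3   4. ]
top socket1 [267.  245.2] 0.62 [475.   54.6   4. ]
top socket2 [285.  241.9] 0.66 [486.1   1.3   4. ]
top socket2 [267.  245.2] 0.62 [475.   54.6   4. ]
top socket3 [285.  241.9] 0.66 [486.1   1.3   4. ]
top socket3 [267.  245.2] 0.62 [475.   54.6   4. ]
top socket4 [285.  241.9] 0.66 [486.1   1.3   4. ]
top socket4 [267.  245.2] 0.62 [475.   54.6   4. ]
side rail [296.7 256.9] 0.74 [478.6  57.    0. ]
side rail [340.  163.4] 0.62 [ 694.1 -395.5    0. ]
side stop_face [253.2 272.4] 0.78 [490.  189.3  30. ]
side stop_face [300.4 252.8] 0.28 [458.7  66.4  30. ]
side bracket [282.6 238. ] 0.7 [523.2  59.5  36. ]
side bolt_knob [266.7 223.4] 0.43 [585.7  51.9  45. ]
side bolt_knob [310.4 245.9] 0.31 [446.5  45.1  45. ]
side socket1 [280.4 260.3] 0.85 [495.5  96.5   4. ]
side socket1 [374.1 239.8] 0.79 [ 375.8 -123.     4. ]
side socket2 [280.4 260.3] 0.85 [495.5  96.5   4. ]
side socket2 [374.1 239.8] 0.79 [ 375.8 -123.     4. ]
side socket3 [280.4 260.3] 0.85 [495.5  96.5   4. ]
side socket3 [374.1 239.8] 0.79 [ 375.8 -123.     4. ]
side socket4 [280.4 260.3] 0.85 [495.5  96.5   4. ]
side socket4 [374.1 239.8] 0.79 [ 375.8 -123.     4. ]
```

```bash
python3 - <<'E'
import cv2
a=cv2.imread('pics/top0.png')[170:320,170:370];b=cv2.imread('pics/side0.png')[130:330,200:440]
cv2.imwrite('pics/tc.png',cv2.resize(a,(800,600),interpolation=cv2.INTER_CUBIC))
cv2.imwrite('pics/sc.png',cv2.resize(b,(720,600),interpolation=cv2.INTER_CUBIC))
E
```

```text
(no output)
```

View pics/tc.png

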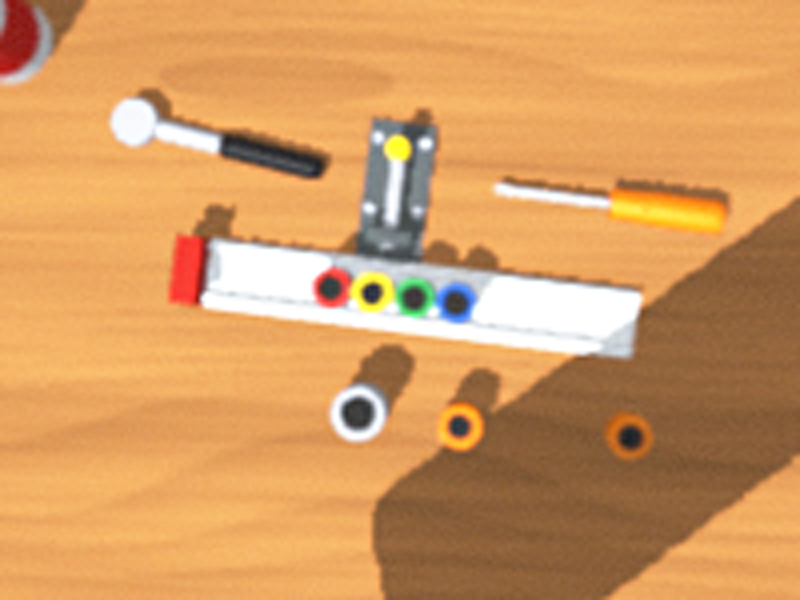

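View pics/sc.png

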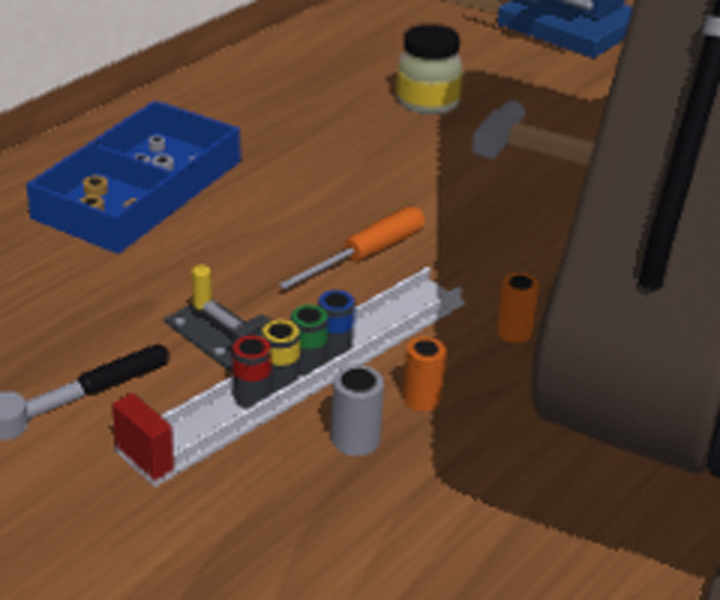

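View pics/side0.png

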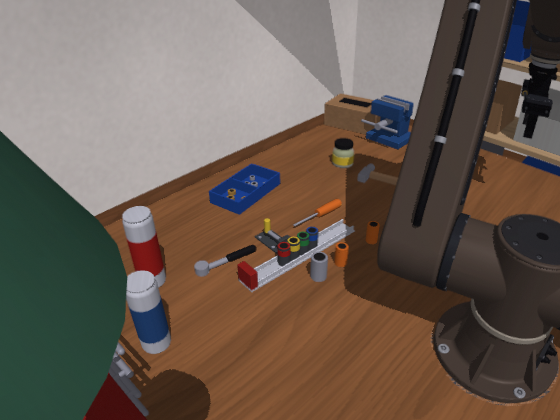

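The top crop shows red (330,288), yellow (372,292), green (415,297) and blue (457,302) in the rail, with the knob at (398,148) and the stop at (187,270). Candidates for socket4 are the blue-banded one at (457,302) in the channel, the orange look-alikes at (460,427) and (628,437), and the bright spare at (358,412). I choose the blue-banded one, last in the row; this crop already shows it clearly.

```bash
cat >> h.py <<'E'
def fit(R,W):
    """rail xy -> world xy rigid: returns angle, origin, residuals"""
    R=np.array(R,float);W=np.array(W,float);r=R-R.mean(0);w=W-W.mean(0)
    a=np.arctan2((r[:,0]*w[:,1]-r[:,1]*w[:,0]).sum(),(r*w).sum())
    M=np.array([[np.cos(a),-np.sin(a)],[np.sin(a),np.cos(a)]])
    o=W.mean(0)-M@R.mean(0);return a,o,W-(R@M.T+o)
E
python3 - <<'E'
from h import *
np.set_printoptions(precision=1,suppress=True)
c=cam('top')
P=lambda u,v,z: at_z(c,(170+(u+.5)/4-.5,170+(v+.5)/4-.5),z)
for n,u,v in [('red',330,288),('yel',372,292),('grn',415,297),('blu',457,302)]: print(n,P(u,v,56))
print('knob',P(398,148,56))
# outer wall corners top z16 (visible), stop face top edge
A=[P(206,236,50),P(199,304,50),P(641,290,16),P(632,356,16)]
for a in A: print(a)
R=[(150,-21),(150,21),(-170,-21),(-170,21)]
a,o,res=fit(R,[p[:2] for p in A]);print(np.degrees(a),o,res)
M=np.array([[np.cos(a),-np.sin(a)],[np.sin(a),np.cos(a)]])
for n,u,v in [('red',330,288),('yel',372,292),('grn',415,297),('blu',457,302),('knob',398,148)]: print(n,(P(u,v,56)[:2]-o)@M)
print(at_depth(c,(284.3,238)),state()['tcp_rot'].tolist())
E
```

```text
red [484.8  94.9  56. ]
yel [482.7  64.8  56. ]
grn [479.9  33.9  56. ]
blu [477.    3.9  56. ]
knob [586.2  48.7  56. ]
[520.  186.1  50. ]
[470.9 189.7  50. ]
[ 488.4 -131.    16. ]
[ 439.8 -125.2   16. ]
84.32730954350428 [480.8  39.8] [[ 3.5 -0.9]
 [-3.8 -1.5]
 [ 3.5  0.4]
 [-3.3  2. ]]
red [55.2  1.4]
yel [25.   0.5]
grn [-6.   0.3]
blu [-36.2   0.2]
knob [  19.3 -104.1]
[497.6   3.7   4.8] [3.1415132658759077, -7.0892715962056485e-06, 0.32077691692499966]
```

>>> step_arm(increments=[{"slide":[0.04,-0.04,0]},{"slide":[0.08,-0.08,0]},{"slide":[0.12,-0.12,0.01]},{"slide":[0.16,-0.16,0.02]},{"slide":[0.2,-0.2,0.03]}], fingers=0)

```text
invalid input at $.increments[0]: expected keys slide, roll
```

>>> step_arm(increments=[{"slide":[0.04,-0.04,0.01],"roll":0.08},{"slide":[0.08,-0.08,0.02],"roll":0.17},{"slide":[0.12,-0.12,0.03],"roll":0.25},{"slide":[0.16,-0.16,0.04],"roll":0.34},{"slide":[0.2,-0.2,0.05],"roll":0.42}])

```text
t: 1.58
eef_pos: [324.4, -338.7, 164.6]
tcp_rot: [3.141, -0.001, -0.102]
ft_force: [0.6, 0.1, -0.6]
opening: 1.002
grip_force: 0.0
```

```bash
cat >> h.py <<'E'
A=np.radians(84.33);O=np.array([480.8,39.8])
def railxy(p): 
    M=np.array([[np.cos(A),-np.sin(A)],[np.sin(A),np.cos(A)]]);return (np.array(p[:2])-O)@M
E
python3 - <<'E'
from h import *
s=state();print(s['t'],s['eef_pos'],s['tcp_rot'],s['opening'],railxy(s['eef_pos']))
c=cam('wrist');save(c,'w1.png')
E
```

```text
1.575 [ 324.40130081 -338.74250569  164.57556685] [ 3.14102473e+00 -5.21518246e-04 -1.02387581e-01] 1.0021823695598269 [-392.14245501  118.23399134]
```

View pics/w1.png

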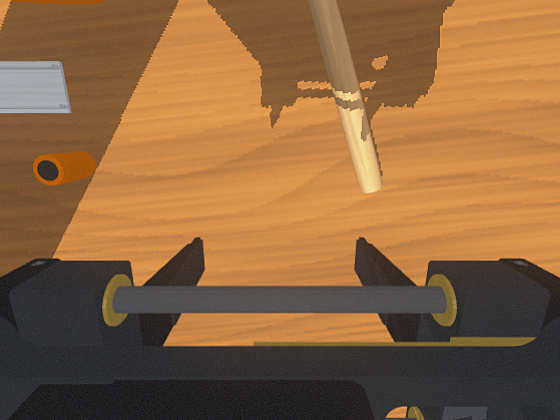

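The wrist view shows the open fingers, the open end of the rail at the left (65,85), and an orange look-alike at (48,168). The first call was refused, so the fingers are still open.

>>> step_arm(increments=[{"slide":[0.02,-0.06,0],"roll":0},{"slide":[0.05,-0.12,0],"roll":0},{"slide":[0.07,-0.18,0],"roll":0},{"slide":[0.09,-0.24,0],"roll":0},{"slide":[0.118,-0.3,0],"roll":0}], fingers=0)

```text
t: 2.25
eef_pos: [466.4, -60.5, 164.9]
tcp_rot: [3.141, -0.001, -0.099]
ft_force: [0.4, -0.2, 0.4]
opening: 0.529
grip_force: 0.0
```

>>> step_arm(increments=[{"slide":[0,0,0.01],"roll":0},{"slide":[0,0,0.03],"roll":0},{"slide":[0,0,0.05],"roll":0},{"slide":[0,0,0.06],"roll":0},{"slide":[0,0,0.06],"roll":0}])

```text
t: 2.88
eef_pos: [465.4, -63.0, 104.2]
tcp_rot: [-3.142, 0.001, -0.1]
ft_force: [-0.4, -0.6, 0.6]
opening: 0.024
grip_force: 0.0
```

```bash
python3 - <<'E'
from h import *
s=state();print(s['t'],s['eef_pos'],s['tcp_rot'],s['opening'],railxy(s['eef_pos']))
c=cam('wrist');save(c,'w2.png')
for t,z in [('bracket',36),('bolt_knob',45),('socket4',4)]:
    for r in mark_of('wrist',t)[:4]: print(t,r['uv'],r['confidence'],railxy(at_z(c,r['uv'],z)))
E
```

```text
2.875 [465.37161906 -62.97447472 104.23757077] [-3.14150971e+00  1.17248377e-03 -9.99655354e-02] 0.02392720335979903 [-103.79594854    5.19890943]
bracket [125.6, 167.2] 0.66 [ 20.61416113 -38.79554781]
bolt_knob [104.0, 77.1] 0.82 [  22.11121739 -104.34253786]
socket4 [110.6, 204.9] 0.95 [56.68594308  0.99901736]
socket4 [206.8, 204.7] 0.74 [-34.65543083   0.81502748]
socket4 [140.1, 205.6] 0.64 [28.79103619  1.68983245]
socket4 [175.3, 204.9] 0.62 [-4.71716699  1.00682908]
```

View pics/w2.png

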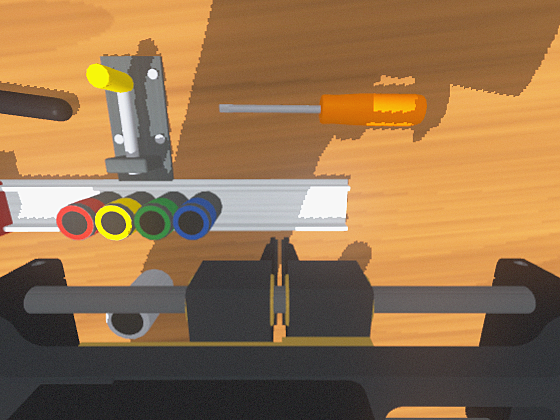

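The wrist view shows blue at the back of the row (195,215), nearest the closed fingers (280,250). The channel is level in the picture and the knob is at (98,76). This agrees with the rail fit, within about 1 mm across.

>>> step_arm(increments=[{"slide":[0.004,0,0.02],"roll":0},{"slide":[0.004,0,0.04],"roll":0},{"slide":[0.004,0,0.06],"roll":0},{"slide":[0.004,0,0.08],"roll":0},{"slide":[0.004,0,0.083],"roll":0}], fingers=0)

```text
t: 3.7
eef_pos: [469.5, -62.8, 21.2]
tcp_rot: [-3.141, 0.001, -0.099]
ft_force: [0.1, 0.0, -0.4]
opening: 0.007
grip_force: 0.0
```

>>> step_arm(increments=[{"slide":[0,-0.008,0],"roll":0},{"slide":[0,-0.016,0],"roll":0},{"slide":[0,-0.022,0],"roll":0},{"slide":[0,-0.027,0],"roll":0},{"slide":[0,-0.03,0],"roll":0}])

```text
t: 4.32
eef_pos: [472.8, -32.6, 21.7]
tcp_rot: [3.141, -0.0, -0.099]
ft_force: [0.6, 0.7, 0.6]
opening: 0.006
grip_force: 0.0
```

>>> step_arm(increments=[{"slide":[0,-0.003,0],"roll":0},{"slide":[0,-0.006,0],"roll":0},{"slide":[0,-0.009,0],"roll":0},{"slide":[0,-0.012,0],"roll":0},{"slide":[0,-0.015,0],"roll":0}])

```text
t: 4.95
eef_pos: [474.2, -17.9, 21.6]
tcp_rot: [3.141, -0.0, -0.099]
ft_force: [-0.3, -2.0, 0.7]
opening: 0.005
grip_force: 0.9
```

>>> step_arm(increments=[{"slide":[0,-0.003,0],"roll":0},{"slide":[0,-0.006,0],"roll":0},{"slide":[0,-0.009,0],"roll":0},{"slide":[0,-0.012,0],"roll":0},{"slide":[0,-0.015,0],"roll":0}])

```text
t: 5.58
eef_pos: [475.7, -3.0, 21.6]
tcp_rot: [3.141, -0.0, -0.099]
ft_force: [-0.3, -1.3, 0.6]
opening: 0.007
grip_force: 0.7
```

```bash
python3 - <<'E'
from h import *
s=state();print(s['t'],s['eef_pos'],s['ft_force'],railxy(s['eef_pos']))
c=cam('wrist');save(c,'w3.png')
for r in mark_of('wrist','socket4')[:5]: print(r['uv'],r['confidence'],railxy(at_z(c,r['uv'],4)))
E
```

```text
5.575 [475.68647266  -2.96718256  21.61454864] [-0.27226859 -1.34720287  0.57819677] [-43.06315142   0.86316592]
[154.1, 240.8] 0.88 [42.59343919  0.53048425]
[202.7, 241.2] 0.88 [9.46689454 0.80945976]
[110.4, 240.4] 0.87 [72.31878056  0.24704706]
[443.6, 337.7] 0.69 [-166.5682148   78.3812627]
[244.0, 241.9] 0.57 [-18.71371821   1.30674953]
```

View pics/w3.png

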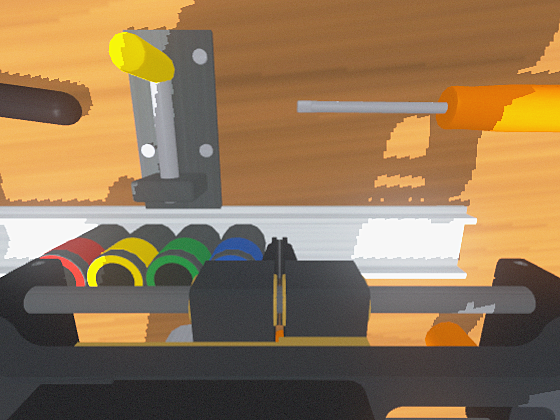

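The train is moving intact: red (65,270), yellow (115,270), green (170,265) and blue (237,250), all touching and upright.

>>> step_arm(increments=[{"slide":[0,-0.003,0],"roll":0},{"slide":[0,-0.006,0],"roll":0},{"slide":[0,-0.009,0],"roll":0},{"slide":[0,-0.012,0],"roll":0},{"slide":[0,-0.015,0],"roll":0}])

```text
t: 6.3
eef_pos: [477.1, 12.0, 21.6]
tcp_rot: [3.141, 0.0, -0.099]
ft_force: [-0.8, -3.2, 0.5]
opening: 0.004
grip_force: 0.7
```

>>> step_arm(increments=[{"slide":[0,-0.003,0],"roll":0},{"slide":[0,-0.006,0],"roll":0},{"slide":[0,-0.009,0],"roll":0},{"slide":[0,-0.012,0],"roll":0},{"slide":[0,-0.015,0],"roll":0}])

```text
t: 6.92
eef_pos: [478.6, 26.9, 21.6]
tcp_rot: [3.142, -0.0, -0.099]
ft_force: [0.3, -0.8, 0.3]
opening: 0.004
grip_force: 0.7
```

>>> step_arm(increments=[{"slide":[0,-0.003,0],"roll":0},{"slide":[0,-0.006,0],"roll":0},{"slide":[0,-0.009,0],"roll":0},{"slide":[0,-0.012,0],"roll":0},{"slide":[0,-0.015,0],"roll":0}])

```text
t: 7.55
eef_pos: [480.1, 41.8, 21.6]
tcp_rot: [3.142, -0.0, -0.099]
ft_force: [-0.3, -0.8, 0.4]
opening: -0.0
grip_force: 0.7
```

>>> step_arm(increments=[{"slide":[0,-0.002,0],"roll":0},{"slide":[0,-0.004,0],"roll":0},{"slide":[0,-0.006,0],"roll":0},{"slide":[0,-0.008,0],"roll":0},{"slide":[0,-0.01,0],"roll":0}])

```text
t: 8.18
eef_pos: [481.1, 51.7, 21.6]
tcp_rot: [3.142, -0.0, -0.099]
ft_force: [0.4, -1.1, -0.4]
opening: 0.001
grip_force: 0.7
```

>>> step_arm(increments=[{"slide":[0,-0.001,0],"roll":0},{"slide":[0,-0.002,0],"roll":0},{"slide":[0,-0.003,0],"roll":0},{"slide":[0,-0.004,0],"roll":0},{"slide":[0,-0.005,0],"roll":0}])

```text
t: 8.8
eef_pos: [481.6, 56.6, 21.6]
tcp_rot: [3.142, -0.0, -0.099]
ft_force: [-0.6, -1.3, 0.1]
opening: 0.008
grip_force: 0.7
```

>>> step_arm(increments=[{"slide":[0,-0.001,0],"roll":0},{"slide":[0,-0.002,0],"roll":0},{"slide":[0,-0.002,0],"roll":0}])

```text
t: 9.18
eef_pos: [481.8, 58.6, 21.6]
tcp_rot: [3.142, -0.0, -0.099]
ft_force: [-0.1, -0.8, 1.1]
opening: 0.002
grip_force: 0.4
```

>>> step_arm(increments=[{"slide":[0,-0.001,0],"roll":0},{"slide":[0,-0.002,0],"roll":0},{"slide":[0,-0.002,0],"roll":0}])

```text
t: 9.55
eef_pos: [482.0, 60.6, 21.6]
tcp_rot: [3.142, 0.0, -0.099]
ft_force: [0.5, -2.0, -0.3]
opening: 0.002
grip_force: 0.4
```

>>> step_arm(increments=[{"slide":[0,-0.001,0],"roll":0},{"slide":[0,-0.001,0],"roll":0}])

```text
t: 9.8
eef_pos: [482.1, 61.6, 21.6]
tcp_rot: [3.142, -0.0, -0.099]
ft_force: [0.5, -1.3, 0.0]
opening: -0.001
grip_force: 0.4
```

>>> step_arm(increments=[{"slide":[0,-0.001,0],"roll":0},{"slide":[0,-0.001,0],"roll":0}])

```text
t: 10.05
eef_pos: [482.2, 62.6, 21.6]
tcp_rot: [3.142, -0.0, -0.099]
ft_force: [-0.8, -0.7, -0.6]
opening: 0.01
grip_force: 0.4
```

>>> step_arm(increments=[{"slide":[0,-0.001,0],"roll":0},{"slide":[0,-0.001,0],"roll":0}])

```text
t: 10.3
eef_pos: [482.3, 63.4, 21.6]
tcp_rot: [3.141, -0.0, -0.099]
ft_force: [-1.6, -4.3, 0.5]
opening: 0.004
grip_force: 2.1
```

>>> step_arm(increments=[{"slide":[0,-0.001,0],"roll":0},{"slide":[0,-0.001,0],"roll":0}])

```text
t: 10.55
eef_pos: [482.4, 63.9, 21.7]
tcp_rot: [3.141, 0.0, -0.099]
ft_force: [-1.4, -12.0, 3.1]
opening: 0.007
grip_force: 5.8
```

```bash
python3 - <<'E'
from h import *
s=state();print(s['t'],s['eef_pos'],s['ft_force'],railxy(s['eef_pos']))
c=cam('side');save(c,'s4.png')
a=c['color'][200:300,220:380,::-1]
cv2.imwrite('pics/s4c.png',cv2.resize(a,(800,500),interpolation=cv2.INTER_CUBIC))
E
```

```text
10.55 [482.36153173  63.86217726  21.71411474] [ -1.36852117 -11.99773754   3.08022968] [24.09872889  0.82342063]
```

View pics/s4c.png

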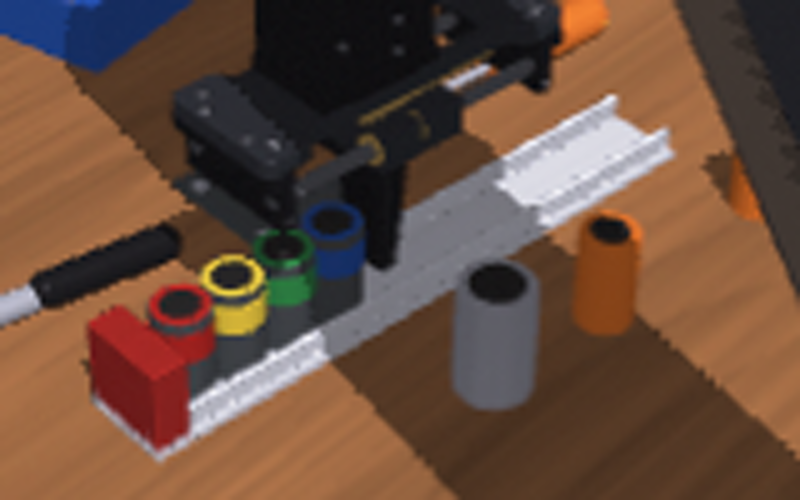

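Home: red sits against the stop (180,300), the row is closed up and upright, and the pushing force rose to 12 N. Next I back off, lift, and go beyond the knob.

>>> step_arm(increments=[{"slide":[0,0.003,0],"roll":0},{"slide":[0,0.01,0],"roll":0},{"slide":[0,0.02,-0.01],"roll":0},{"slide":[0,0.02,-0.035],"roll":0},{"slide":[0,0.02,-0.065],"roll":0}])

```text
t: 11.22
eef_pos: [480.1, 44.0, 87.6]
tcp_rot: [3.142, 0.001, -0.1]
ft_force: [1.1, 0.2, -1.3]
opening: 0.007
grip_force: 0.0
```

>>> step_arm(increments=[{"slide":[0.03,-0.004,-0.01],"roll":0},{"slide":[0.07,-0.01,-0.01],"roll":0},{"slide":[0.11,-0.016,-0.01],"roll":0},{"slide":[0.143,-0.016,-0.01],"roll":0},{"slide":[0.143,-0.016,-0.01],"roll":0}])

```text
t: 11.85
eef_pos: [625.6, 45.6, 96.8]
tcp_rot: [-3.142, -0.001, -0.1]
ft_force: [-0.4, 0.4, -1.0]
opening: 0.0
grip_force: 0.0
```

```bash
python3 - <<'E'
from h import *
s=state();print(s['t'],s['eef_pos'],s['ft_force'],railxy(s['eef_pos']))
for n in ['side','top']:
  c=cam(n);save(c,n+'5.png')
  for r in mark_of(n,'bolt_knob')[:2]: print(n,r['uv'],r['confidence'],railxy(at_z(c,r['uv'],45)))
  for r in mark_of(n,'socket4')[:5]: print(n,r['uv'],r['confidence'],railxy(at_z(c,r['uv'],4)))
E
```

```text
11.85 [625.55071927  45.60524093  96.83683189] [-0.41606963  0.36435509 -1.03461078] [  20.07802512 -143.46896689]
side [268.2, 224.6] 0.42 [ 22.84019994 -96.6981939 ]
side [286.9, 260.8] 0.8 [47.31047171  2.56470981]
side [267.8, 273.0] 0.72 [108.91186058   5.96536935]
side [340.7, 265.6] 0.56 [-36.59081943  99.55923258]
side [254.9, 276.6] 0.51 [138.99630922  -3.98497242]
side [274.7, 263.8] 0.47 [76.23750397 -8.30871187]
top [139.0, 235.2] 0.65 [389.63611866  24.67883855]
top [229.1, 240.2] 0.6 [128.4721149   6.388165 ]
top [326.6, 274.7] 0.56 [-171.98461261   72.49866206]
```

>>> step_arm(increments=[{"slide":[0,0,0.02],"roll":0},{"slide":[0,0,0.04],"roll":0},{"slide":[0,0,0.055],"roll":0},{"slide":[0,0,0.065],"roll":0},{"slide":[0,0,0.066],"roll":0}])

```text
t: 12.78
eef_pos: [624.1, 46.4, 30.2]
tcp_rot: [3.141, 0.001, -0.099]
ft_force: [0.3, 0.5, 0.6]
opening: 0.005
grip_force: 0.0
```

>>> step_arm(increments=[{"slide":[-0.003,0,0],"roll":0},{"slide":[-0.006,0,0],"roll":0},{"slide":[-0.01,0,0],"roll":0},{"slide":[-0.013,0,0],"roll":0},{"slide":[-0.016,0,0],"roll":0}])

```text
t: 13.4
eef_pos: [608.2, 48.0, 30.7]
tcp_rot: [3.142, -0.0, -0.099]
ft_force: [0.6, -0.6, -0.3]
opening: 0.002
grip_force: 0.0
```

>>> step_arm(increments=[{"slide":[-0.003,0,0],"roll":0},{"slide":[-0.006,0,0],"roll":0},{"slide":[-0.01,0,0],"roll":0},{"slide":[-0.013,0,0],"roll":0},{"slide":[-0.016,0,0],"roll":0}])

```text
t: 14.02
eef_pos: [592.3, 49.5, 30.7]
tcp_rot: [3.142, -0.0, -0.099]
ft_force: [2.0, -0.8, 1.2]
opening: 0.001
grip_force: 1.0
```

```bash
python3 - <<'E'
from h import *
s=state();print(s['t'],s['ft_force'],railxy(s['eef_pos']),s['eef_pos'])
c=cam('side');save(c,'s6.png')
cv2.imwrite('pics/s6c.png',cv2.resize(c['color'][190:300,220:380,::-1],(800,550),interpolation=cv2.INTER_CUBIC))
E
```

```text
14.025 [ 2.01762301 -0.80782634  1.23121983] [  20.71694108 -110.03202743] [592.34049623  49.54455799  30.6841886 ]
```

View pics/s6c.png

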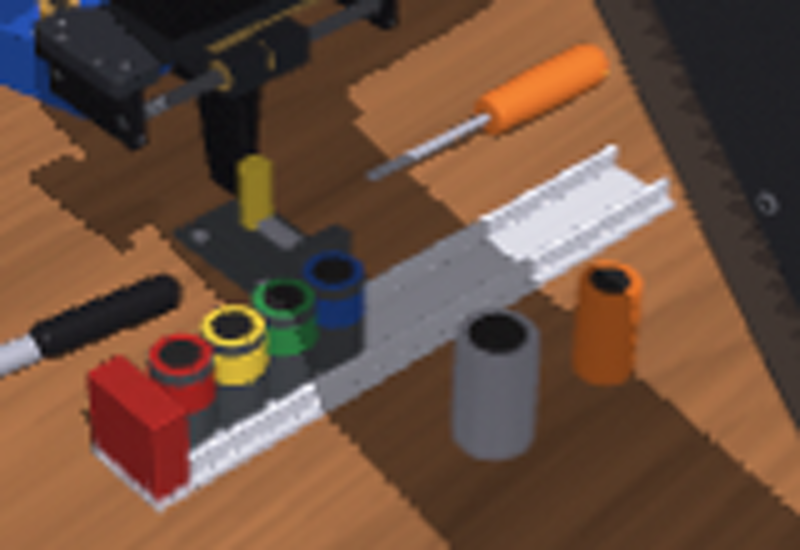

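The row is still home and upright. The fingers are behind the knob (255,190) and pushing it at about 2 N.

>>> step_arm(increments=[{"slide":[-0.003,0,0],"roll":0},{"slide":[-0.006,0,0],"roll":0},{"slide":[-0.009,0,0],"roll":0},{"slide":[-0.012,0,0],"roll":0},{"slide":[-0.015,0,0],"roll":0}])

```text
t: 14.7
eef_pos: [577.3, 51.0, 30.6]
tcp_rot: [3.141, -0.0, -0.099]
ft_force: [2.4, -0.2, 0.3]
opening: 0.005
grip_force: 1.0
```

>>> step_arm(increments=[{"slide":[-0.003,0,0],"roll":0},{"slide":[-0.006,0,0],"roll":0},{"slide":[-0.009,0,0],"roll":0},{"slide":[-0.012,0,0],"roll":0},{"slide":[-0.013,0,0],"roll":0}])

```text
t: 15.32
eef_pos: [564.4, 52.3, 30.6]
tcp_rot: [3.141, 0.0, -0.099]
ft_force: [2.0, -0.8, 1.1]
opening: 0.004
grip_force: 1.0
```

>>> step_arm(increments=[{"slide":[-0.001,0,0],"roll":0},{"slide":[-0.002,0,0],"roll":0},{"slide":[-0.002,0,0],"roll":0}])

```text
t: 15.7
eef_pos: [562.5, 52.5, 30.6]
tcp_rot: [3.141, 0.0, -0.099]
ft_force: [1.9, 0.0, 1.1]
opening: 0.003
grip_force: 0.7
```

>>> step_arm(increments=[{"slide":[-0.001,0,0],"roll":0},{"slide":[-0.002,0,0],"roll":0},{"slide":[-0.002,0,0],"roll":0}])

```text
t: 16.08
eef_pos: [560.4, 52.7, 30.6]
tcp_rot: [3.141, 0.0, -0.099]
ft_force: [1.6, -0.4, 1.7]
opening: 0.002
grip_force: 0.7
```

Rail y is about -78; I continue until the force rises.

>>> step_arm(increments=[{"slide":[-0.001,0,0],"roll":0},{"slide":[-0.002,0,0],"roll":0},{"slide":[-0.002,0,0],"roll":0}])

```text
t: 16.45
eef_pos: [560.0, 52.8, 30.8]
tcp_rot: [-3.141, -0.003, -0.099]
ft_force: [7.8, -1.1, -2.4]
opening: 0.005
grip_force: 3.8
```

>>> step_arm(increments=[{"slide":[-0.001,0,0],"roll":0},{"slide":[-0.002,0,0],"roll":0},{"slide":[-0.002,0,0],"roll":0}])

```text
t: 16.82
eef_pos: [559.9, 52.8, 31.0]
tcp_rot: [-3.141, -0.007, -0.099]
ft_force: [15.4, -1.7, -6.5]
opening: 0.007
grip_force: 7.4
```

>>> step_arm(increments=[{"slide":[-0.001,0,0],"roll":0},{"slide":[-0.001,0,0],"roll":0}])

```text
t: 17.08
eef_pos: [559.8, 52.8, 31.1]
tcp_rot: [-3.141, -0.009, -0.099]
ft_force: [19.7, -4.1, -9.1]
opening: 0.004
grip_force: 9.2
```

The force rose sharply with no further motion, so the bolt is at its end. I retreat and check.

>>> step_arm(increments=[{"slide":[0.005,0,0],"roll":0},{"slide":[0.015,0,0],"roll":0},{"slide":[0.03,0,-0.02],"roll":0},{"slide":[0.04,0,-0.06],"roll":0},{"slide":[0.06,0,-0.1],"roll":0}])

```text
t: 17.7
eef_pos: [615.1, 47.3, 131.4]
tcp_rot: [3.141, 0.002, -0.099]
ft_force: [-0.5, 0.5, -0.3]
opening: 0.002
grip_force: 0.0
```

>>> step_arm(increments=[{"slide":[0.04,0,-0.02],"roll":0},{"slide":[0.08,0,-0.04],"roll":0},{"slide":[0.1,0,-0.05],"roll":0},{"slide":[0.1,0,-0.05],"roll":0}])

```text
t: 18.2
eef_pos: [715.4, 37.2, 180.5]
tcp_rot: [3.142, 0.0, -0.099]
ft_force: [-0.4, -0.3, -0.5]
opening: 0.005
grip_force: 0.0
```

```bash
python3 - <<'E'
from h import *
s=state();print(s['t'],s['ft_force'],railxy(s['eef_pos']),s['eef_pos'])
a=[]
for n in ['side','top']:
  c=cam(n)
  for r in mark_of(n,'bolt_knob')[:2]: print(n,r['uv'],r['confidence'],railxy(at_z(c,r['uv'],45)))
  x=c['color'][195:300,230:350,::-1] if n=='side' else c['color'][180:285,200:320,::-1]
  a.append(cv2.resize(x,(400,350),interpolation=cv2.INTER_CUBIC))
cv2.imwrite('pics/f.png',np.hstack(a))
E
```

```text
18.2 [-0.39329102 -0.28004705 -0.48073831] [  20.61348672 -233.74982901] [715.44277954  37.21844857 180.45282945]
side [280.2, 233.4] 0.41 [ 23.78053587 -49.07976127]
```

View pics/f.png

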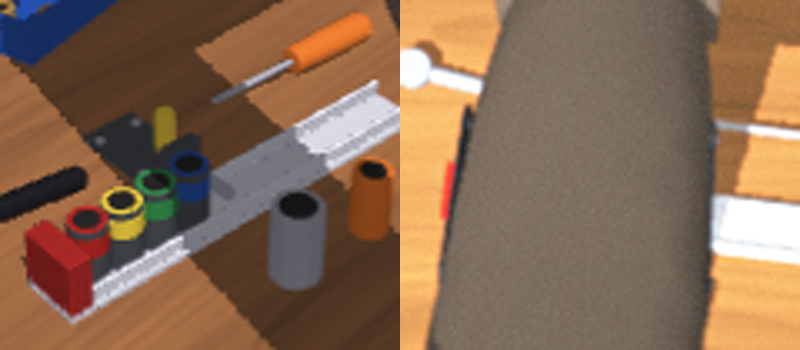

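The side view shows the knob against the bracket (165,125), the rod across the channel behind blue (225,188), and the row closed up against the stop. The knob moved 48 mm by measurement, and the force showed a hard end.

```bash
python3 -c "
from cell import env
print(env.job_done())"
```

```text
the job is handed in; nothing more can be done
None
```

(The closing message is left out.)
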